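# Tighten the ratchet clamp of a grill-plate test nest

### The job

The clamp on the grill-plate test nest is only loosely done up and its orange lever has nearly run out of swing. Lift the lever off its serrations, swing it back to the other end of its travel without slackening the screw, let it drop fully into the serrations, and turn it clockwise (seen from above) until you feel the clamp is firmly tight, but do not over-tighten it: about 15 N on the knob is right, 25 N is too much. Then let go of the lever, leaving it down in its serrations, and leave the probe, the bottle and the dial where they are.

Things in the scene. Friction and masses are not known exactly. Their poses are not given: they have to be found in the camera images.
- nest: Test nest fixed to the table: aluminium base (x -90 to +220, y -115 to +115, 16 mm high) with a black round ribbed grill plate (216 mm across, centre 98 mm along +x) and a grey bracket holding the clamp screw. Origin: on the screw's vertical axis at table level; z up; the lever points roughly along -x, to the robot. Two red stop posts, 140 mm high, stand 45 mm from the axis on its +x side.
- swing (a joint): Lever angle about the screw axis, rad, growing clockwise from above (tightening). At 0 it points along the nest's -x, so the knob lies at angle (pi - value) in the nest's frame. Stops at -0.75 and +0.75; it starts on the plus side. Lifted, it swings freely; down, it turns the screw both ways. A stop met near 0.75 is the post, not a tight clamp: then lift and swing back again.
- handle (a joint): Lift of the lever along the screw axis, m: 0 fully down, teeth meshed (12 teeth, pitch 30 degrees, about 1.5 degrees of play); teeth clear above 0.008; stop at 0.014. A spring and its weight press it down with about 8 N (10 N at the top). Teeth have round tips: if they land tip on tip the lever stays a few mm up until it is turned a little.
- knob (a point): Centre of the upright black round knob at the lever's end: 26 mm diameter, 47 mm high, 95 mm from the screw axis; centre 170 mm above the table when the lever is down. The orange arm (15 mm thick) meets its lower end. About 6 to 9 N of sideways push on it turns the loose screw; 15 N is firmly tight, 25 N over-tight (a hand that grips it and twists adds torque to the push).
- foot_face (a point): Centre of the under-face of the rubber clamp foot (22 mm across) over the grill plate's rim. Goes down 2.5 mm per rad of screw and touches the plate at 50 mm over the table, 0.75 to 1.0 rad of screw from the start. The screw takes 0.8 N m to turn, plus 9 N m per rad past touching (95 N per rad at the knob); let go, it holds itself, easing back a little but staying tight.
- probe_mid (a point): Centre of a white hand probe with a brass tip lying on the table beside the nest, 170 mm long, 30 mm thick; leave alone.
- cleaner_mid (a point): Centre of a blue bottle, 48 mm diameter, 120 mm high, standing beside the nest; leave alone.
- dial_mid (a point): Centre of a black appliance dial, 52 mm diameter, 28 mm high, on the table; leave alone.

How it is judged:
By the outcome, as a careful person would: the job done as asked, in the order asked, and still so for the second after the job is handed in, with the robot touching nothing.
It also fails if it takes over 67 s, if anything falls off the work surface, if the arm or the gripper's body presses on something with over 40 N, if the wrist force passes 120 N, or if a joint passes its speed limit or range.

### The arm

A 6-joint arm with a two-finger parallel gripper is mounted at the origin on the work surface. World frame = base frame: x ahead of the robot, y to its left, z up, the work surface at z = 0. Lengths are in m, angles in rad, forces in N, time in s.
With the tool pointing down it reaches from about 0.325 to 0.9 m from the base axis. Payload 6.1 kg.
Tool frame: the origin (TCP) lies at the very end of the fingers, on their centre line; the grasp point (between the pads) lies 19 mm behind it; z points along the fingers, x is the direction in which the jaws open and shut, and the axes are right-handed (so a half turn about z gives the same grasp; the last joint's range is limited). The gripper opens to 87 mm and grips with 3 to 60 N. Pads are 19 mm wide; open, the fingers measure 117 mm over their backs; the gripper's body (75 mm by 190 mm) begins 51 mm behind the grasp point.
Start: joints at [0.994, 0.22, 1.526, -0, 1.395, -0.126], TCP at [0.272, 0.563, 0.223] pointing down, gripper open.
Joint ranges: [-2.98, 2.98], [-0.91, 2.08], [0.09, 2.57], [-1.24, 4.39], [0.2, 2.65], [-2.68, 2.68]. Speed limits (rad/s): [2.57, 2.57, 3.01, 3.14, 3.14, 3.14].

### API

Orientations are given as a unit quaternion [w, x, y, z].
In Python, from cell import env gives the robot as it stands.
- The arm moves only by the tool apply_moves, never from a script. Its arguments are lists of equal length, an entry for each row: "fingers": the opening, from 0 (shut) to 1 (fully open); "offset": the shift along the tool's x, y, z in m, a list of three; "rot": the turn, a rotation vector about the tool's x, y, z in rad, a list of three. In form: {"fingers": [fingers, ...], "offset": [[x, y, z], ...], "rot": [[wx, wy, wz], ...]}. A call has 1 to 12 rows; each row shifts and turns the commanded pose from where the row before left it, along the tool's axes as they then stand; what a row does not reach is not made up. A row lasts 1/12 s, in which the tool goes at most 41.7 mm and 7.16 degrees, less where a joint would pass 70% of its speed; a pose out of reach is approached as far as the arm can. A call with a gripper value outside its range is refused whole. The fingers move at their own pace and stop on an object; "newtons" is the grip in N (left out, the last holds). Time passes only in rows, so rows that do not move let the fingers close. It gives the time, the measured TCP pose, the force and the opening at its end, in the units of the state.
- env.sense(): the state, without advancing time (a new reading comes with each control period).
- env.read_camera(name): name is "scene" or "top" or "wrist"; returns a dict with "pixels" (400x640x3 uint8, red, green, blue), "fx", "fy", "cx", "cy" (pixels), "distortion" ([k1, k2, p1, p2, k3] as OpenCV has them; the pictures are not rectified), "pose" (4x4, takes a point from camera to world coordinates). Camera axes: x right, y down, z forward; pixel columns grow to the right and rows downward; lengths in m; the calibration is good to about 2 mm. A picture is of the moment at which its call begins. There is no depth.
- env.finish_job(): hands the job in, once; it reports no verdict.
The state is a dict: "time_s": time; "joints": joint angles; "qd": joint speeds; "tau": joint torques, N m; "position": TCP position; "orientation": TCP orientation; "force": force on the tool from outside, world axes, zero at the start; "wrist_torque": the same for the moment, N m; "opening": opening from 0.0 (shut) to 1.0 (fully open).
Only numpy, scipy, OpenCV 4.12 (cv2) and the standard library are available. Lean on these libraries where they do the work, as an engineer would, in place of code of your own. Each camera call takes 0.05 s, during which the arm holds its last target. There are 200 camera calls.

## Working session

There is one attempt and no reset: what is moved stays moved. The work goes in short steps, Python scripts to look and compute and a tool call to move; the robot and the scene stay as the last step left them, time stands still between calls to the robot, and variables do not carry over. Pictures are saved under pics/ and viewed, about 8 in all and at most 12, crops included, and the job is handed in when it is done.

Besides the shell and the picture viewer there is one more tool, called after ">>>" in YAML: its name, and indented under it one key for each argument. apply_moves: Moves the arm, as the interface text tells. Its arguments: {"type":"object","properties":{"fingers":{"type":"array"},"offset":{"type":"array"},"rot":{"type":"array"},"newtons":{"type":"number"}},"required":["fingers","offset","rot"]}

```bash
mkdir -p pics; ls; cat > h.py <<'E'
import numpy as np, cv2
from cell import env
def cam(n):
    c=env.read_camera(n); c['K']=np.array([[c['fx'],0,c['cx']],[0,c['fy'],c['cy']],[0,0,1.]]); c['d']=np.array(c['distortion'],float); c['pose']=np.array(c['pose']); return c
def save(c,f): cv2.imwrite('pics/'+f,c['pixels'][:,:,::-1])
def ray(c,uv):
    p=cv2.undistortPoints(np.array([[uv]],float),c['K'],c['d'])[0,0]
    return c['pose'][:3,3], c['pose'][:3,:3]@np.array([p[0],p[1],1])
def onz(c,uv,z):
    o,d=ray(c,uv); return o+d*(z-o[2])/d[2]
def proj(c,P):
    T=np.linalg.inv(c['pose']); r=cv2.Rodrigues(T[:3,:3])[0]
    return cv2.projectPoints(np.array(P,float).reshape(-1,1,3),r,T[:3,3],c['K'],c['d'])[0][:,0]
E
python3 - <<'E'
from h import *
for n in ['top','scene']:
    c=cam(n); save(c,n+'1.png'); print(n,c['pose'].round(3).tolist(),c['fx'])
print(env.sense())
E
```

```text
pics
top [[-0.026, -0.992, 0.123, 0.473], [-1.0, 0.026, 0.003, 0.015], [-0.006, -0.123, -0.992, 0.958], [0.0, 0.0, 0.0, 1.0]] 472.3220887784765
scene [[0.389, 0.763, -0.516, 0.977], [0.921, -0.326, 0.212, -0.128], [-0.006, -0.558, -0.83, 0.726], [0.0, 0.0, 0.0, 1.0]] 397.53195184939403
{'time_s': 0.1, 'joints': array([ 9.93922083e-01,  2.21145033e-01,  1.52749347e+00, -3.35607332e-07,
        1.39472478e+00, -1.26108642e-01]), 'qd': array([ 4.43744824e-04, -1.36057275e-03, -1.97910765e-03,  1.55633061e-04,
       -7.02094476e-04,  8.24759871e-05]), 'tau': array([ 4.22687617e-04, -4.95945024e+01, -3.88517725e+01,  7.01386412e-02,
        5.15257730e-02, -5.85670682e-05]), 'position': array([0.27198185, 0.56208944, 0.22154975]), 'orientation': array([ 3.72353931e-04,  8.47246603e-01,  5.31199031e-01, -8.03205948e-04]), 'force': array([-0.34786696, -0.81414068, -0.50463722]), 'wrist_torque': array([-0.00398549, -0.01963565, -0.01061917]), 'opening': 0.9999917403039043}
```

View pics/top1.png

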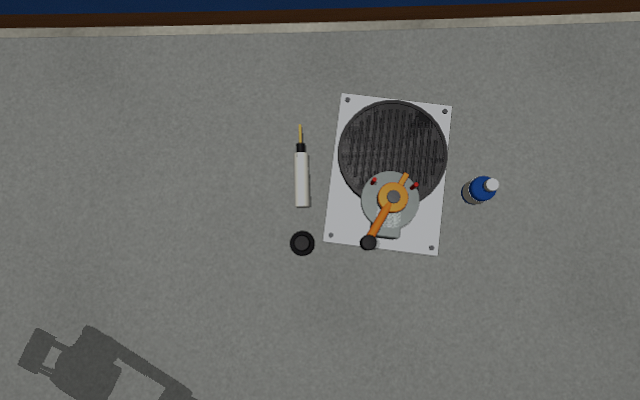

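View pics/scene1.png

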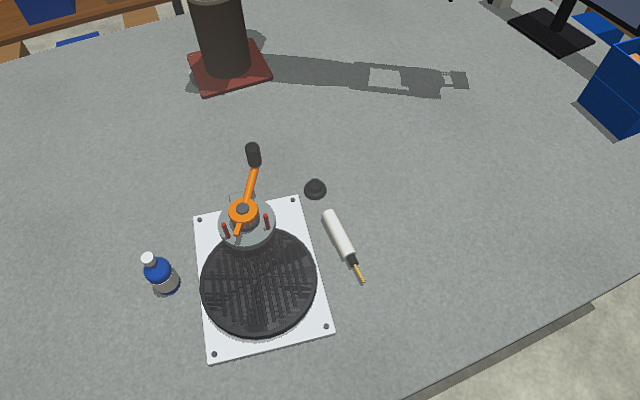

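The top view shows the nest plate with corners at about (341,94), (452,106), (438,256) and (323,241). The knob top is near (369,242) and the lever points down-left, which is the plus side. The scene view agrees, with the knob top near (252,147). Probe, dial and bottle are all clear of the lever.

```bash
cat > m.py <<'E'
from h import *
from scipy.spatial.transform import Rotation as R
t=cam('top'); s=cam('scene')
C=np.array([onz(t,p,.016)[:2] for p in [(341,94),(452,106),(438,256),(323,241)]])
print(C.round(4).tolist(), [np.linalg.norm(C[i]-C[i-1]).round(3) for i in range(4)])
# nest coords
N=np.array([[.22,.115],[.22,-.115],[-.09,-.115],[-.09,.115]])
nc,cc=N.mean(0),C.mean(0); H=(N-nc).T@(C-cc); a=np.arctan2(H[0,1]-H[1,0],H[0,0]+H[1,1])
Rm=np.array([[np.cos(a),-np.sin(a)],[np.sin(a),np.cos(a)]]); O=cc-Rm@nc
print('origin',O.round(4),'yaw',a)
hsv=cv2.cvtColor(t['pixels'],cv2.COLOR_RGB2HSV)
for n,c,roi in [('top',t,(340,220,400,260)),('scene',s,(235,130,275,170))]:
    x0,y0,x1,y1=roi; g=c['pixels'][y0:y1,x0:x1].max(2); m=(g<70).astype(np.uint8)
    k,l,st,ce=cv2.connectedComponentsWithStats(m)
    i=1+st[1:,4].argmax(); print(n,'knob',(ce[i]+[x0,y0]).round(1),st[i])
    uv=ce[i]+[x0,y0]; P=onz(c,uv,.1935 if n=='top' else .172); print(P.round(4))
    v=Rm.T@(P[:2]-O); print('r',np.hypot(*v).round(4),'swing',(np.pi-np.arctan2(v[1],v[0])+np.pi)%(2*np.pi)-np.pi)
p=R.from_quat(np.roll(env.sense()['orientation'],-1)).as_matrix(); print(p.round(3))
E
python3 m.py
```

```text
[[0.8042, -0.027], [0.772, -0.2534], [0.4678, -0.208], [0.503, 0.018]] [np.float64(0.305), np.float64(0.229), np.float64(0.307), np.float64(0.229)]
origin [ 0.5725 -0.108 ] yaw -0.14816374293639428
top knob [370.3 241.6] [ 20  15  36  15 242]
[ 0.4943 -0.0588  0.1935]
r 0.0923 swing 0.413954164073814
scene knob [252.8 154.5] [ 10  12  16  26 294]
[ 0.4932 -0.0572  0.172 ]
r 0.0942 swing 0.42203349916802324
[[ 0.436  0.9   -0.001]
 [ 0.9   -0.436 -0.001]
 [-0.001 -0.    -1.   ]]
```

>>> apply_moves:
  fingers: [1,1,1,1,1,1,1,1,1,1,1,1]
  offset:
    - [0,0,-0.03]
    - [0,0,-0.03]
    - [-0.0202,0.026,0]
    - [-0.0202,0.026,0]
    - [-0.0202,0.026,0]
    - [-0.0202,0.026,0]
    - [-0.0202,0.026,0]
    - [-0.0202,0.026,0]
    - [-0.0202,0.026,0]
    - [-0.0202,0.026,0]
    - [-0.0202,0.026,0]
    - [-0.0202,0.026,0]
  rot:
    - [0,0,0.058]
    - [0,0,0.057]
    - [0,0,0]
    - [0,0,0]
    - [0,0,0]
    - [0,0,0]
    - [0,0,0]
    - [0,0,0]
    - [0,0,0]
    - [0,0,0]
    - [0,0,0]
    - [0,0,0]

```text
time_s: 1.2
position: [0.3836, 0.2511, 0.2825]
orientation: [0.0, 0.876, 0.482, 0.0]
force: [0.5, -0.3, -0.0]
opening: 1.002
```

>>> apply_moves:
  fingers: [1,1,1,1,1,1,1,1,1,1,1,1]
  offset:
    - [-0.0202,0.026,0]
    - [-0.0202,0.026,0]
    - [-0.0202,0.026,0]
    - [-0.0202,0.026,0]
    - [-0.0202,0.026,0]
    - [-0.0202,0.026,0]
    - [-0.0202,0.026,0]
    - [-0.0202,0.026,0]
    - [-0.0202,0.026,0]
    - [-0.0202,0.026,0]
    - [0,0,0]
    - [0,0,0]
  rot:
    - [0,0,0]
    - [0,0,0]
    - [0,0,0]
    - [0,0,0]
    - [0,0,0]
    - [0,0,0]
    - [0,0,0]
    - [0,0,0]
    - [0,0,0]
    - [0,0,0]
    - [0,0,0]
    - [0,0,0]

```text
time_s: 2.2
position: [0.4946, -0.0585, 0.2821]
orientation: [-0.0, 0.877, 0.48, -0.0]
force: [-0.4, 0.0, 0.2]
opening: 0.999
```

```bash
cat > st.py <<'E'
from h import *
from scipy.spatial.transform import Rotation as R
def st():
    s=env.sense(); M=R.from_quat(np.roll(s['orientation'],-1)).as_matrix()
    print('t',round(s['time_s'],2),'p',s['position'].round(4),'yaw',np.degrees(np.arctan2(M[1,0],M[0,0])).round(2),'tz',M[:,2].round(3),'F',s['force'].round(2),'T',s['wrist_torque'].round(2),'op',round(s['opening'],3),'q',s['joints'].round(2),'Ftool',(M.T@s['force']).round(2))
    return s,M
if __name__=='__main__': st()
E
python3 - <<'E'
from st import *
st(); c=cam('wrist'); save(c,'w1.png'); print(proj(c,[[.4937,-.058,.1935],[.5725,-.108,.17]]))
E
```

```text
t 2.2 p [ 0.4946 -0.0585  0.2821] yaw 57.4 tz [-0.001  0.001 -1.   ] F [-0.36  0.    0.24] T [-0.05  0.   -0.01] op 0.999 q [-0.28 -0.12  1.77  0.    1.49 -1.28] Ftool [-0.2  -0.31 -0.24]
[[317.06297322 206.79886918]
 [317.58322543 288.40909793]]
```

View pics/w1.png

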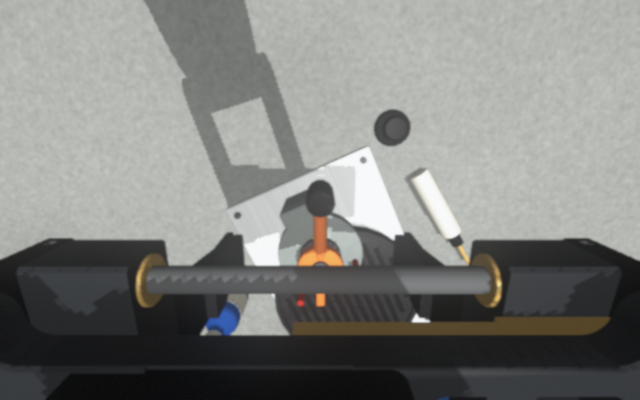

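```bash
python3 - <<'E'
from st import *
c=cam('wrist'); print(c['pose'].round(3).tolist())
print(proj(c,[[.4937,-.058,.1935],[.4937,-.058,.1465]]))
g=c['pixels'][170:225,290:350].max(2); cv2.imwrite('pics/w1c.png',cv2.resize(c['pixels'][170:320,270:370,::-1],None,fx=5,fy=4))
m=(g<75)
for r in range(0,55,3): 
    x=np.where(m[r])[0]; print(r+170, (x.min()+290,x.max()+290) if len(x) else None)
E
```

```text
[[0.538, 0.812, 0.227, 0.432], [0.843, -0.518, -0.144, -0.017], [0.001, 0.269, -0.963, 0.443], [0.0, 0.0, 0.0, 1.0]]
[[316.04243199 207.69153228]
 [316.32605968 194.38239392]]
170 None
173 None
176 None
179 None
182 None
185 (np.int64(312), np.int64(326))
188 (np.int64(309), np.int64(328))
191 (np.int64(307), np.int64(329))
194 (np.int64(306), np.int64(329))
197 (np.int64(306), np.int64(318))
200 (np.int64(305), np.int64(321))
203 (np.int64(305), np.int64(326))
206 (np.int64(306), np.int64(327))
209 (np.int64(307), np.int64(328))
212 (np.int64(309), np.int64(328))
215 (np.int64(313), np.int64(324))
218 None
221 None
224 None
```

View pics/w1c.png

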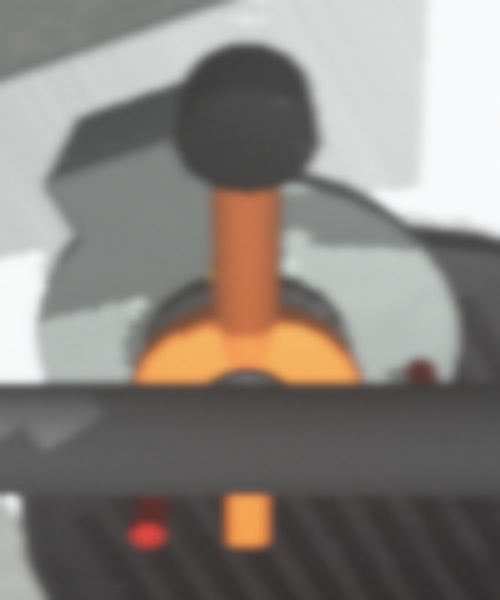

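The knob's top disc is centred near (319,204), about 3 px right of the prediction. The lever arm lines up with the tool, so I correct by about 3 mm and go down.

>>> apply_moves:
  fingers: [1,1,1,1,1,1,0.4,0.4,0.4,0.4]
  offset:
    - [0.003,-0.002,0.02]
    - [0,0,0.025]
    - [0,0,0.025]
    - [0,0,0.025]
    - [0,0,0.017]
    - [0,0,0.01]
    - [0,0,0]
    - [0,0,0]
    - [0,0,0]
    - [0,0,0]
  rot:
    - [0,0,0]
    - [0,0,0]
    - [0,0,0]
    - [0,0,0]
    - [0,0,0]
    - [0,0,0]
    - [0,0,0]
    - [0,0,0]
    - [0,0,0]
    - [0,0,0]
  newtons: 30

```text
time_s: 3.13
position: [0.4957, -0.0537, 0.1623]
orientation: [0.001, 0.876, 0.482, 0.001]
force: [1.0, 0.8, -0.1]
opening: 0.781
```

```bash
python3 - <<'E'
from st import *
st(); c=cam('wrist'); cv2.imwrite('pics/w2.png',c['pixels'][:,:,::-1])
E
```

```text
t 3.13 p [ 0.4957 -0.0537  0.1623] yaw 57.61 tz [ 0.003 -0.001 -1.   ] F [ 1.03  0.79 -0.13] T [-0.03 -0.03 -0.  ] op 0.781 q [-0.27 -0.03  1.92  0.    1.26 -1.27] Ftool [1.22 0.45 0.13]
```

View pics/w2.png

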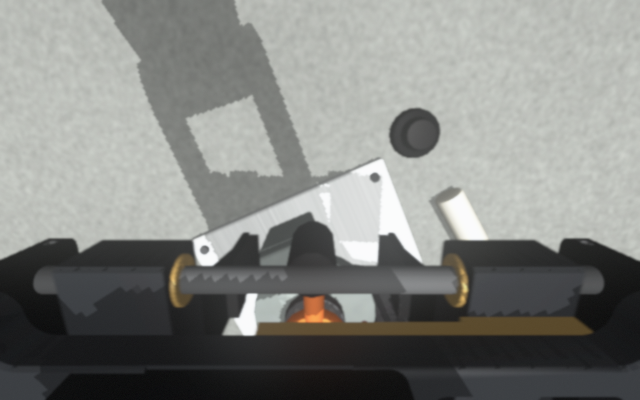

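Knob centre is at column 313 and the finger tips sit at 245 and 387 (midpoint 316), so the knob is centred within about 2 mm. Closing the fingers now.

>>> apply_moves:
  fingers: [0.2,0.2,0.2,0.2,0.2,0.2,0.2,0.2,0.2,0.2,0.2,0.2]
  offset:
    - [-0.001,0,0.002]
    - [-0.001,0,0]
    - [0,0,0]
    - [0,0,0]
    - [0,0,0]
    - [0,0,0]
    - [0,0,0]
    - [0,0,0]
    - [0,0,0]
    - [0,0,0]
    - [0,0,0]
    - [0,0,0]
  rot:
    - [0,0,0]
    - [0,0,0]
    - [0,0,0]
    - [0,0,0]
    - [0,0,0]
    - [0,0,0]
    - [0,0,0]
    - [0,0,0]
    - [0,0,0]
    - [0,0,0]
    - [0,0,0]
    - [0,0,0]
  newtons: 35

```text
time_s: 4.18
position: [0.4935, -0.0554, 0.1585]
orientation: [0.0, 0.876, 0.482, -0.0]
force: [-0.4, -0.0, -0.8]
opening: 0.289
```

```bash
python3 st.py
```

```text
t 4.18 p [ 0.4935 -0.0554  0.1585] yaw 57.58 tz [-0. -0. -1.] F [-0.4  -0.04 -0.79] T [-0.08  0.04 -0.03] op 0.289 q [-0.27 -0.03  1.92 -0.    1.25 -1.28] Ftool [-0.25 -0.32  0.79]
```

>>> apply_moves:
  fingers: [0.2,0.2,0.2,0.2,0.2,0.2]
  offset:
    - [0,0,-0.003]
    - [0,0,-0.003]
    - [0,0,-0.003]
    - [0,0,-0.003]
    - [0,0,0]
    - [0,0,0]
  rot:
    - [0,0,0]
    - [0,0,0]
    - [0,0,0]
    - [0,0,0]
    - [0,0,0]
    - [0,0,0]
  newtons: 40

```text
time_s: 4.68
position: [0.4935, -0.0554, 0.1703]
orientation: [0.0, 0.876, 0.482, -0.0]
force: [5.2, -3.0, -10.2]
opening: 0.288
```

```bash
python3 - <<'E'
from st import *
st(); c=cam('scene'); cv2.imwrite('pics/s2.png',cv2.resize(c['pixels'][110:260,180:340,::-1],None,fx=4,fy=4))
E
```

```text
t 4.68 p [ 0.4935 -0.0554  0.1703] yaw 57.58 tz [-0. -0. -1.] F [  5.16  -3.   -10.2 ] T [-0.42 -0.76  0.05] op 0.288 q [-0.27 -0.04  1.91 -0.    1.28 -1.28] Ftool [ 0.24  5.97 10.2 ]
```

View pics/s2.png

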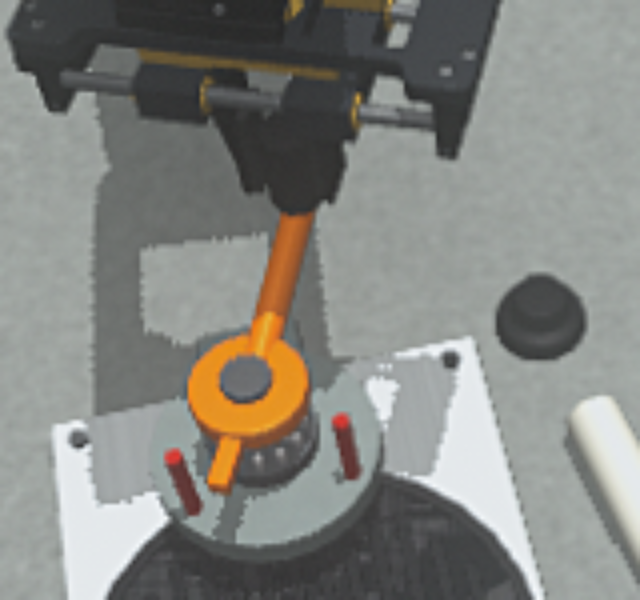

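The lever lifted about 12 mm with about 10 N, so the teeth are clear. The tail lies between the posts. Now swinging back, first half.

>>> apply_moves:
  fingers: [0.2,0.2,0.2,0.2,0.2,0.2,0.2]
  offset:
    - [-0.00828,0.00036,0]
    - [-0.00828,0.00036,0]
    - [-0.00828,0.00036,0]
    - [-0.00828,0.00036,0]
    - [-0.00828,0.00036,0]
    - [-0.00828,0.00036,0]
    - [0,0,0]
  rot:
    - [0,0,-0.0873]
    - [0,0,-0.0873]
    - [0,0,-0.0873]
    - [0,0,-0.0873]
    - [0,0,-0.0873]
    - [0,0,-0.0873]
    - [0,0,0]

```text
time_s: 5.32
position: [0.4785, -0.1028, 0.1702]
orientation: [-0.0, 0.721, 0.693, 0.0]
force: [3.7, -0.2, -9.8]
opening: 0.287
```

```bash
python3 st.py
```

```text
t 5.32 p [ 0.4785 -0.1028  0.1702] yaw 87.74 tz [-0.001  0.001 -1.   ] F [ 3.72 -0.17 -9.77] T [ 0.06 -0.61 -0.01] op 0.287 q [-0.37 -0.06  1.93  0.    1.28 -1.9 ] Ftool [-0.03  3.73  9.77]
```

>>> apply_moves:
  fingers: [0.2,0.2,0.2,0.2,0.2,0.2,0.2]
  offset:
    - [-0.00828,0.00036,0]
    - [-0.00828,0.00036,0]
    - [-0.00828,0.00036,0]
    - [-0.00828,0.00036,0]
    - [-0.00828,0.00036,0]
    - [-0.00828,0.00036,0]
    - [0,0,0]
  rot:
    - [0,0,-0.0873]
    - [0,0,-0.0873]
    - [0,0,-0.0873]
    - [0,0,-0.0873]
    - [0,0,-0.0873]
    - [0,0,-0.0873]
    - [0,0,0]

```text
time_s: 5.9
position: [0.4891, -0.1503, 0.1699]
orientation: [-0.001, 0.518, 0.856, 0.0]
force: [1.0, 0.3, -9.8]
opening: 0.286
```

```bash
python3 st.py
```

```text
t 5.9 p [ 0.4891 -0.1503  0.1699] yaw 117.64 tz [-0.002  0.001 -1.   ] F [ 1.05  0.32 -9.83] T [-0.04 -0.2  -0.05] op 0.286 q [-0.45 -0.01  1.87  0.    1.28 -2.51] Ftool [-0.22  1.09  9.83]
```

>>> apply_moves:
  fingers: [0.2,0.2,0.2,0.2,0.2,0.2]
  offset:
    - [0,0,0.003]
    - [0,0,0.003]
    - [0,0,0.003]
    - [0,0,0.0025]
    - [0,0,0]
    - [0,0,0]
  rot:
    - [0,0,0]
    - [0,0,0]
    - [0,0,0]
    - [0,0,0]
    - [0,0,0]
    - [0,0,0]

```text
time_s: 6.4
position: [0.4891, -0.1501, 0.1589]
orientation: [-0.0, 0.518, 0.855, -0.0]
force: [-1.7, -1.7, -7.6]
opening: 0.289
```

```bash
python3 st.py
```

```text
t 6.4 p [ 0.4891 -0.1501  0.1589] yaw 117.58 tz [-0.001  0.    -1.   ] F [-1.73 -1.67 -7.55] T [-0.21  0.31 -0.09] op 0.289 q [-0.45  0.    1.88 -0.    1.25 -2.5 ] Ftool [-0.68 -2.3   7.55]
```

>>> apply_moves:
  fingers: [0.42,0.42,0.42,0.42,0.42,0.42]
  offset:
    - [0,0,0]
    - [0,0,0]
    - [0,0,0]
    - [0,0,0]
    - [0,0,0]
    - [0,0,0]
  rot:
    - [0,0,0]
    - [0,0,0]
    - [0,0,0]
    - [0,0,0]
    - [0,0,0]
    - [0,0,0]

```text
time_s: 6.9
position: [0.4899, -0.1503, 0.1596]
orientation: [0.001, 0.518, 0.855, 0.0]
force: [1.0, 0.6, -0.4]
opening: 0.417
```

```bash
python3 - <<'E'
from st import *
st(); c=cam('scene'); cv2.imwrite('pics/s3.png',cv2.resize(c['pixels'][110:260,180:340,::-1],None,fx=4,fy=4))
E
```

```text
t 6.9 p [ 0.4899 -0.1503  0.1596] yaw 117.61 tz [ 0.001 -0.    -1.   ] F [ 1.04  0.59 -0.41] T [0.07 0.04 0.02] op 0.417 q [-0.45  0.    1.88  0.    1.25 -2.5 ] Ftool [0.04 1.2  0.41]
```

View pics/s3.png

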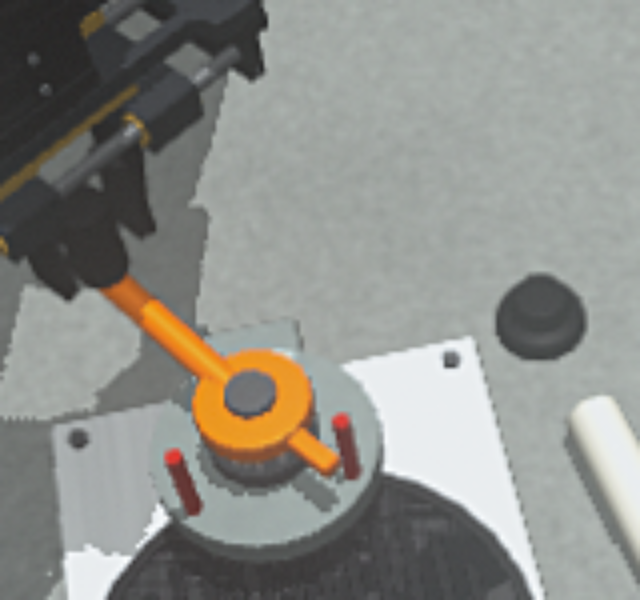

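Meshed: the lever sits at the minus end with the tail by the right-hand post near (340,460) in the crop. With the knob loosely caged, I push clockwise with one finger.

>>> apply_moves:
  fingers: [0.42,0.42,0.42,0.42,0.42,0.42,0.42,0.42,0.42,0.42,0.42]
  offset:
    - [0.003,0,0]
    - [0.002,0,0]
    - [0.00414,0.0001,0]
    - [0.00414,0.0001,0]
    - [0.00414,0.0001,0]
    - [0.00414,0.0001,0]
    - [0.00414,0.0001,0]
    - [0.00414,0.0001,0]
    - [0.00414,0.0001,0]
    - [0.00414,0.0001,0]
    - [0,0,0]
  rot:
    - [0,0,0]
    - [0,0,0]
    - [0,0,0.0436]
    - [0,0,0.0436]
    - [0,0,0.0436]
    - [0,0,0.0436]
    - [0,0,0.0436]
    - [0,0,0.0436]
    - [0,0,0.0436]
    - [0,0,0.0436]
    - [0,0,0]

```text
time_s: 7.87
position: [0.4787, -0.1154, 0.1596]
orientation: [0.003, 0.659, 0.752, 0.0]
force: [4.6, -5.5, -3.9]
opening: 0.423
```

```bash
python3 st.py
```

```text
t 7.87 p [ 0.4787 -0.1154  0.1596] yaw 97.5 tz [ 0.004 -0.003 -1.   ] F [ 4.57 -5.46 -3.93] T [-0.81 -0.79  0.05] op 0.423 q [-0.4  -0.05  1.93 -0.    1.25 -2.1 ] Ftool [-6.    3.8   3.96]
```

>>> apply_moves:
  fingers: [0.42,0.42,0.42,0.42,0.42,0.42]
  offset:
    - [0.00414,0.0006,0.0006]
    - [0.00414,0.0006,0.0005]
    - [0.00414,0.0003,0]
    - [0.00414,0.0001,0]
    - [0.00414,0.0001,0]
    - [0,0,0]
  rot:
    - [0,0,0.0436]
    - [0,0,0.0436]
    - [0,0,0.0436]
    - [0,0,0.0436]
    - [0,0,0.0436]
    - [0,0,0]

```text
time_s: 8.37
position: [0.4792, -0.0953, 0.1594]
orientation: [0.003, 0.737, 0.676, -0.0]
force: [0.7, -5.8, 4.0]
opening: 0.424
```

```bash
python3 st.py
```

```text
t 8.37 p [ 0.4792 -0.0953  0.1594] yaw 85.01 tz [ 0.003 -0.005 -1.   ] F [ 0.66 -5.8   4.01] T [-1.2   0.03 -0.01] op 0.424 q [-0.36 -0.06  1.94 -0.    1.25 -1.84] Ftool [-5.73  1.17 -3.99]
```

>>> apply_moves:
  fingers: [0.42,0.42,0.42,0.42,0.42]
  offset:
    - [0.00414,0.0001,0]
    - [0.00414,0.0001,0]
    - [0.00414,0.0001,0]
    - [0.00414,0.0001,0]
    - [0,0,0]
  rot:
    - [0,0,0.0436]
    - [0,0,0.0436]
    - [0,0,0.0436]
    - [0,0,0.0436]
    - [0,0,0]

```text
time_s: 8.78
position: [0.4825, -0.079, 0.1594]
orientation: [0.003, 0.793, 0.609, 0.0]
force: [2.8, -7.1, 2.8]
opening: 0.423
```

```bash
python3 st.py
```

```text
t 8.78 p [ 0.4825 -0.079   0.1594] yaw 75.02 tz [ 0.004 -0.005 -1.   ] F [ 2.8  -7.08  2.82] T [-1.23 -0.31  0.1 ] op 0.423 q [-0.32 -0.06  1.94 -0.    1.25 -1.63] Ftool [-6.13  4.55 -2.78]
```

>>> apply_moves:
  fingers: [0.42,0.42,0.42,0.42]
  offset:
    - [0.00332,0.0007,0]
    - [0.00332,0.0007,0]
    - [0.00166,0.0001,0]
    - [0,0,0]
  rot:
    - [0,0,0.035]
    - [0,0,0.035]
    - [0,0,0.0175]
    - [0,0,0]

```text
time_s: 9.12
position: [0.4853, -0.0717, 0.1594]
orientation: [0.002, 0.819, 0.574, -0.001]
force: [-3.1, -7.4, 5.7]
opening: 0.419
```

```bash
python3 st.py
```

```text
t 9.12 p [ 0.4853 -0.0717  0.1594] yaw 70.07 tz [ 0.002 -0.004 -1.   ] F [-3.15 -7.43  5.74] T [-1.32  0.41  0.02] op 0.419 q [-0.3  -0.05  1.94 -0.    1.25 -1.53] Ftool [-8.08 -0.41 -5.71]
```

>>> apply_moves:
  fingers: [0.42,0.42,0.42]
  offset:
    - [0.00166,0.0002,0]
    - [0.00166,0.0002,0]
    - [0,0,0]
  rot:
    - [0,0,0.0175]
    - [0,0,0.0175]
    - [0,0,0]

```text
time_s: 9.37
position: [0.4866, -0.0688, 0.1593]
orientation: [0.002, 0.829, 0.56, -0.001]
force: [-3.2, -6.1, 5.9]
opening: 0.42
```

```bash
python3 st.py
```

```text
t 9.37 p [ 0.4866 -0.0688  0.1593] yaw 68.07 tz [ 0.001 -0.004 -1.   ] F [-3.22 -6.07  5.89] T [-1.3   0.6  -0.01] op 0.42 q [-0.3  -0.05  1.94 -0.    1.25 -1.48] Ftool [-6.85 -0.71 -5.87]
```

Not touching yet: about 7 N, which is the loose friction.

>>> apply_moves:
  fingers: [0.42,0.42,0.42,0.42]
  offset:
    - [0.00166,0.0001,0]
    - [0.00166,0.0001,0]
    - [0.00166,0.0001,0]
    - [0,0,0]
  rot:
    - [0,0,0.0175]
    - [0,0,0.0175]
    - [0,0,0.0175]
    - [0,0,0]

```text
time_s: 9.7
position: [0.4887, -0.0643, 0.1593]
orientation: [0.002, 0.843, 0.538, -0.001]
force: [-2.9, -7.3, 5.1]
opening: 0.421
```

```bash
python3 st.py
```

```text
t 9.7 p [ 0.4887 -0.0643  0.1593] yaw 65.06 tz [ 0.001 -0.004 -1.   ] F [-2.9  -7.31  5.06] T [-1.32  0.62  0.01] op 0.421 q [-0.29 -0.04  1.93 -0.    1.25 -1.42] Ftool [-7.87  0.46 -5.03]
```

>>> apply_moves:
  fingers: [0.42,0.42,0.42,0.42]
  offset:
    - [0.00166,0.0001,0]
    - [0.00166,0.0001,0]
    - [0.00166,0.0001,0]
    - [0,0,0]
  rot:
    - [0,0,0.0175]
    - [0,0,0.0175]
    - [0,0,0.0175]
    - [0,0,0]

```text
time_s: 10.03
position: [0.491, -0.0603, 0.1593]
orientation: [0.002, 0.857, 0.515, -0.001]
force: [-3.7, -9.4, 7.7]
opening: 0.422
```

```bash
python3 st.py
```

```text
t 10.03 p [ 0.491  -0.0603  0.1593] yaw 62.05 tz [ 0.    -0.005 -1.   ] F [-3.68 -9.39  7.7 ] T [-1.58  0.81 -0.05] op 0.422 q [-0.28 -0.04  1.93 -0.01  1.25 -1.36] Ftool [-10.05   1.17  -7.66]
```

>>> apply_moves:
  fingers: [0.42,0.42,0.42]
  offset:
    - [0.0015,0.0002,0]
    - [0.001,0.0001,0]
    - [0,0,0]
  rot:
    - [0,0,0.0158]
    - [0,0,0.0105]
    - [0,0,0]

```text
time_s: 10.28
position: [0.4921, -0.0586, 0.1593]
orientation: [0.002, 0.864, 0.504, -0.002]
force: [-6.4, -8.9, 7.8]
opening: 0.416
```

```bash
python3 st.py
```

```text
t 10.28 p [ 0.4921 -0.0586  0.1593] yaw 60.56 tz [-0.    -0.006 -1.   ] F [-6.42 -8.93  7.77] T [-1.73  1.05  0.  ] op 0.416 q [-0.27 -0.04  1.92 -0.01  1.25 -1.33] Ftool [-10.97  -1.18  -7.72]
```

>>> apply_moves:
  fingers: [0.42,0.42,0.42]
  offset:
    - [0.0015,0,0]
    - [0.001,0,0]
    - [0,0,0]
  rot:
    - [0,0,0.0158]
    - [0,0,0.0105]
    - [0,0,0]

```text
time_s: 10.53
position: [0.4933, -0.0568, 0.1593]
orientation: [0.003, 0.87, 0.493, -0.002]
force: [-6.0, -12.1, 8.6]
opening: 0.423
```

```bash
python3 st.py
```

```text
t 10.53 p [ 0.4933 -0.0568  0.1593] yaw 59.05 tz [-0.001 -0.006 -1.   ] F [ -5.99 -12.06   8.56] T [-2.02  1.08 -0.02] op 0.423 q [-0.27 -0.03  1.92 -0.01  1.25 -1.3 ] Ftool [-13.47   1.09  -8.48]
```

>>> apply_moves:
  fingers: [0.42,0.42,0.42]
  offset:
    - [0.0012,0,0]
    - [0.001,0,0]
    - [0,0,0]
  rot:
    - [0,0,0.0126]
    - [0,0,0.0105]
    - [0,0,0]

```text
time_s: 10.78
position: [0.4944, -0.0552, 0.1593]
orientation: [0.003, 0.876, 0.483, -0.002]
force: [-6.4, -11.4, 8.2]
opening: 0.417
```

```bash
python3 st.py
```

```text
t 10.78 p [ 0.4944 -0.0552  0.1593] yaw 57.73 tz [-0.001 -0.007 -1.   ] F [ -6.36 -11.38   8.18] T [-2.16  1.1   0.02] op 0.417 q [-0.27 -0.03  1.92 -0.01  1.25 -1.27] Ftool [-13.07   0.72  -8.1 ]
```

>>> apply_moves:
  fingers: [0.42,0.42,0.42]
  offset:
    - [0.001,0,0]
    - [0.001,0,0]
    - [0,0,0]
  rot:
    - [0,0,0.0105]
    - [0,0,0.0105]
    - [0,0,0]

```text
time_s: 11.03
position: [0.4954, -0.0538, 0.1593]
orientation: [0.003, 0.881, 0.473, -0.002]
force: [-6.6, -13.0, 7.8]
opening: 0.423
```

```bash
python3 st.py
```

```text
t 11.03 p [ 0.4954 -0.0538  0.1593] yaw 56.52 tz [-0.001 -0.007 -1.   ] F [ -6.63 -13.02   7.85] T [-2.38  1.15  0.02] op 0.423 q [-0.26 -0.03  1.92 -0.01  1.25 -1.25] Ftool [-14.57   1.68  -7.75]
```

>>> apply_moves:
  fingers: [0.42]
  offset:
    - [0,0,0]
  rot:
    - [0,0,0]

```text
time_s: 11.12
position: [0.4954, -0.0538, 0.1593]
orientation: [0.003, 0.881, 0.474, -0.002]
force: [-5.9, -12.9, 7.6]
opening: 0.423
```

```bash
python3 st.py
```

```text
t 11.12 p [ 0.4954 -0.0538  0.1593] yaw 56.55 tz [-0.001 -0.007 -1.   ] F [ -5.87 -12.93   7.61] T [-2.33  1.19  0.09] op 0.423 q [-0.26 -0.03  1.92 -0.01  1.25 -1.25] Ftool [-14.08   2.25  -7.51]
```

>>> apply_moves:
  fingers: [0.42,0.42,0.42]
  offset:
    - [0.0012,0.0002,0]
    - [0.001,0.0002,0]
    - [0,0,0]
  rot:
    - [0,0,0.0126]
    - [0,0,0.0105]
    - [0,0,0]

```text
time_s: 11.37
position: [0.4965, -0.0523, 0.1593]
orientation: [0.003, 0.886, 0.463, -0.003]
force: [-8.0, -13.3, 8.7]
opening: 0.421
```

```bash
python3 st.py
```

```text
t 11.37 p [ 0.4965 -0.0523  0.1593] yaw 55.2 tz [-0.002 -0.007 -1.   ] F [ -7.99 -13.31   8.75] T [-2.44  1.52  0.02] op 0.421 q [-0.26 -0.03  1.91 -0.01  1.25 -1.22] Ftool [-15.55   1.06  -8.63]
```

>>> apply_moves:
  fingers: [0.42]
  offset:
    - [0,0,0]
  rot:
    - [0,0,0]

```text
time_s: 11.45
position: [0.4965, -0.0523, 0.1593]
orientation: [0.003, 0.886, 0.464, -0.003]
force: [-7.6, -13.5, 8.0]
opening: 0.428
```

```bash
python3 st.py
```

```text
t 11.45 p [ 0.4965 -0.0523  0.1593] yaw 55.23 tz [-0.002 -0.007 -1.   ] F [ -7.61 -13.5    8.02] T [-2.43  1.48  0.  ] op 0.428 q [-0.26 -0.03  1.91 -0.01  1.25 -1.22] Ftool [-15.48   1.47  -7.9 ]
```

>>> apply_moves:
  fingers: [0.42,0.42,0.42]
  offset:
    - [0.0012,0,0]
    - [0,0,0]
    - [0,0,0]
  rot:
    - [0,0,0.0126]
    - [0,0,0]
    - [0,0,0]

```text
time_s: 11.7
position: [0.4971, -0.0515, 0.1593]
orientation: [0.003, 0.889, 0.458, -0.003]
force: [-8.5, -14.6, 8.7]
opening: 0.427
```

```bash
python3 st.py
```

```text
t 11.7 p [ 0.4971 -0.0515  0.1593] yaw 54.5 tz [-0.002 -0.008 -1.   ] F [ -8.46 -14.62   8.72] T [-2.55  1.5  -0.01] op 0.427 q [-0.26 -0.02  1.91 -0.01  1.25 -1.2 ] Ftool [-16.88   1.62  -8.59]
```

>>> apply_moves:
  fingers: [0.42,0.42,0.42,0.7,0.7,0.7,0.7,0.7,0.7]
  offset:
    - [-0.002,0,0]
    - [-0.002,0,0]
    - [-0.001,0,0]
    - [0,0,0]
    - [0,0,0]
    - [0,0,0]
    - [0,0,0]
    - [0,0,0]
    - [0,0,0]
  rot:
    - [0,0,0]
    - [0,0,0]
    - [0,0,0]
    - [0,0,0]
    - [0,0,0]
    - [0,0,0]
    - [0,0,0]
    - [0,0,0]
    - [0,0,0]

```text
time_s: 12.45
position: [0.495, -0.0512, 0.1577]
orientation: [-0.0, 0.889, 0.458, -0.0]
force: [0.2, 0.2, -0.3]
opening: 0.686
```

```bash
python3 st.py
```

```text
t 12.45 p [ 0.495  -0.0512  0.1577] yaw 54.54 tz [-0.  0. -1.] F [ 0.23  0.19 -0.25] T [-0.   -0.01  0.01] op 0.686 q [-0.26 -0.03  1.92  0.    1.25 -1.21] Ftool [0.28 0.07 0.25]
```

The fingers are free with zero force, and the peak tangential push was about 16.9 N. Retreating straight up.

>>> apply_moves:
  fingers: [0.7,0.7,0.7,0.7,0.7,0.7,0.7,0.7,0.7,0.7,0.7]
  offset:
    - [0,0,-0.01]
    - [0,0,-0.025]
    - [0,0,-0.03]
    - [0,0,-0.03]
    - [0,0,-0.03]
    - [-0.02,-0.03,0]
    - [-0.02,-0.03,0]
    - [-0.02,-0.03,0]
    - [-0.02,-0.03,0]
    - [0,0,0]
    - [0,0,0]
  rot:
    - [0,0,0]
    - [0,0,0]
    - [0,0,0]
    - [0,0,0]
    - [0,0,0]
    - [0,0,0]
    - [0,0,0]
    - [0,0,0]
    - [0,0,0]
    - [0,0,0]
    - [0,0,0]

```text
time_s: 13.37
position: [0.3504, -0.0471, 0.2843]
orientation: [0.002, 0.889, 0.458, 0.001]
force: [0.3, -0.5, 0.7]
opening: 0.7
```

```bash
python3 - <<'E'
from st import *
st(); c=cam('scene'); cv2.imwrite('pics/s4.png',cv2.resize(c['pixels'][110:310,120:380,::-1],None,fx=3,fy=3))
E
```

```text
t 13.37 p [ 0.3504 -0.0471  0.2843] yaw 54.48 tz [ 0.004 -0.001 -1.   ] F [ 0.32 -0.54  0.75] T [-0.01  0.01  0.03] op 0.7 q [-0.36 -0.52  2.07  0.    1.59 -1.31] Ftool [-0.26  0.58 -0.74]
```

View pics/s4.png

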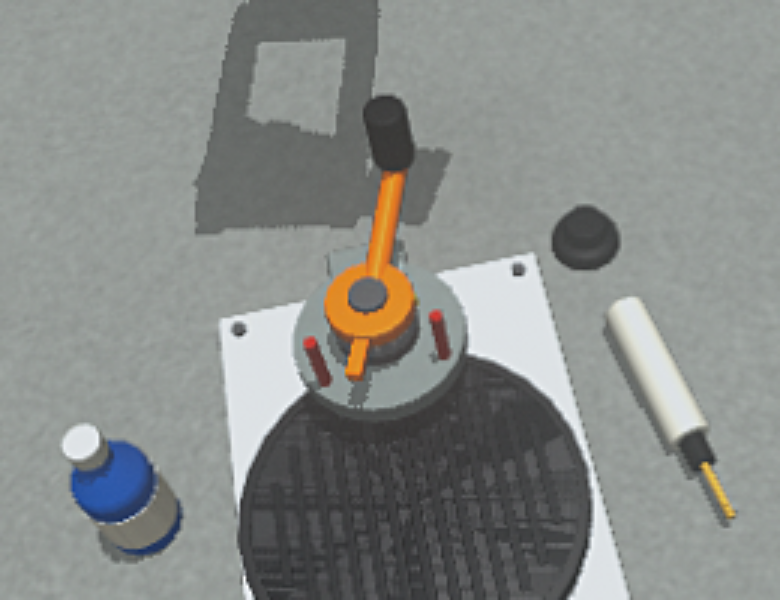

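The lever is down on its serrations. The tail at (357,360) is clear of both posts at (315,360) and (440,335), so the resistance came from the clamp and not a stop. Bottle, dial and probe have not moved. Handing in.

```bash
python3 -c "
from cell import env
print(env.finish_job())"
```

```text
the job is handed in; nothing more can be done
None
```

The clamp is tightened and the job is handed in, at about 13 s of the 67 s allowed.

- **Swing back:** I lifted the lever about 12 mm, swung it back 60° (two teeth) to near its other stop, and let it drop into the serrations.
- **Tightening:** I pushed the knob clockwise with one finger, without gripping it. The loose screw took about 6 to 8 N. The force then rose steadily from about 10 N to a peak of about 16.9 N.
- **Release:** I let go and moved clear. The tool force went back to about zero.

In the last picture the lever looks fully down at about +0.37 rad, judged by eye. Its tail is clear of both posts, so the resistance was the clamp and not a stop. The probe, bottle and dial look unmoved.

- **Force readings:** they scattered by about 1 N. While tightening, the finger also pressed down on the lever with up to about 9 N.
- **Not measured:** I did not measure the foot height directly. The lever turned roughly 1 rad clockwise, which fits the expected 0.75 to 1.0 rad to touch plus the tightening.

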